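Seat a gas detector in its cradle and tighten the clamp's wing screw

TASK

Using the fingertips only to push, slide the grey gas detector along its cradle until it is fully home against the back stop. Then tighten the cradle's wing screw: turn it clockwise as seen from above, with repeated fingertip strokes on its wings, until it stops with the red wing over the bar's white mark. Do not lift or tip the detector, and leave the other things on the desk where they are.

Things in the scene. Friction and masses are not known exactly. Their poses are not given: they have to be found in the camera images.
- cradle: Cradle fixed to the desk: blue base plate 235 x 200 x 12 mm (x -127 to +108). Origin at desk level; +x along the track from its open front (robot side) to the back stop, +y left, z up. Track centre line at y = -45 mm between two rails (inner faces +-33 mm from it, tops z = 38 mm, x -95 to +95 mm). Except for the tube nothing on it is higher than 106 mm.
- stop_mid (a point): Middle of the back stop's front face, at cradle x = 90, y = -45, z = 29 mm; the stop is 34 mm tall (top z = 46 mm).
- white_mark (a point): White mark on the black left end of the steel clamp bar, on its top, which is 70 mm above the desk (sinking to 66). The bar is 24 mm wide and 10 thick, crosses above the track along cradle y (-62 to +96 mm) at x = 50 mm and carries the wing screw. It clears the detector's box but not its lamp, which stays in front of it.
- tube_top (a point): Top of an upright fixed aluminium tube, 16 mm in diameter, 125 mm above the desk, at cradle x = 98.5, y = 45 mm. It stands behind the wing screw, its near side 40 mm from the screw's axis, in the way of a finger circling the screw all the way round.
- detector_mid (a point): Centre of the loose grey gas detector's box, 125 x 62 x 42 mm, about 0.45 kg, on the base plate (centre z = 33, top 54 mm), axes as the cradle's; 2 mm play each side. Flat front face 62.5 mm in front; red lamp 28 mm across, 28 tall on top, 35 mm in front of this point. Home at cradle x = 27.5 mm, starts 30 to 60 mm short. Sliding takes under 10 N; stays where left; the clamp never presses it.
- screw_mid (a point): On the wing screw's upright axis at mid-height of the wings, at cradle x = 50, y = 45 mm, 89 mm above the desk (sinks 0.65 mm per rad). Two upright wings, opposite each other, 7 mm thick, reaching 35 mm from the axis, 26 mm tall (+-13 mm about this point), on a hub 20 mm in diameter. The bar's top is 6 mm below the wings.
- red_tip (a point): Outer end of the red wing, 35 mm from the axis at mid-height; the opposite wing is black.
- screw (a joint): Turn of the wing screw in rad, growing clockwise seen from above (tightening). Hard stop at 6.0 = tight: the red wing points to the cradle's +y, over the white mark. Starts at 0.3 to 2.2, so under one turn is left. Slight friction (0.04 N m, about 1.5 N at a wing); it stays where it is left.
- cal_cap: bystander: loose green cap, 30 mm across, 32 mm tall, standing on the cradle's base plate, front left (about 85 mm in front of and 50 mm left of the cradle origin); origin under its centre
- mug: bystander: white mug, 80 mm across, 92 mm tall; origin under its centre
- bottle: bystander: clear plastic bottle with blue cap, 62 mm across, 190 mm tall; origin under its centre
- radio: bystander: black hand-held radio lying flat, 55 x 100 x 34 mm plus an 80 mm aerial along its +y; origin under its body's centre
- driver: bystander: screwdriver with orange handle lying along its x, about 200 mm long; origin underneath its middle
- tape: bystander: yellow roll of tape lying flat, 60 mm across, 24 mm tall; origin under its centre
Things that resemble listed ones, but are neither listed nor needed, are in the scene too. What is shaped like the part that bears detector_mid but purple is not meant.

How it is judged:
On the way, in this order (a step that is already met when the one before it is completed fails the run):
1. the detector is home against the back stop (x of detector_mid in the frame of cradle above 0.0225 m and z of detector_mid in the frame of cradle below 0.039 m), for 0.2 s.
2. the wing screw is tight (value of joint screw above 5.82 rad), for 0.2 s.
At the end, for the whole second after the job is handed in: The detector stands flat in the track within 5 mm of the back stop, and the wing screw rests within 0.18 rad (10 degrees) of its stop; the bystanders are where they were (within 30 mm) (all of step 1 and value of joint screw above 5.82 rad and angle between detector_mid's own z axis and vertical below 0.1 rad and velocity of joint screw between -0.1 and 0.1 rad/s and distance of cal_cap from where it was at the start of the episode below 0.03 m); the robot touches nothing.
It fails at once if the detector is lifted more than 10 mm or tipped more than 0.25 rad (z of detector_mid in the frame of cradle above 0.043 m or angle between detector_mid's own z axis and vertical above 0.25 rad).
It fails at once if a bystander is moved by more than 30 mm (distance of any of cal_cap, mug, bottle, radio, driver, tape from where it was at the start of the episode above 0.03 m).
It also fails if it takes over 64 s, if anything falls off the work surface, if the arm or the gripper's body presses on something with over 40 N, if the wrist force passes 120 N, or if a joint passes its speed limit or range.

ROBOT

A 6-joint arm with a two-finger parallel gripper is mounted at the origin on the work surface. World frame = base frame: x ahead of the robot, y to its left, z up, the work surface at z = 0. Lengths are in m, angles in rad, forces in N, time in s.
With the tool pointing down it reaches from about 0.275 to 0.875 m from the base axis. Payload 12.5 kg.
Tool frame: the origin (TCP) lies between the finger pads; the fingertips stand 19 mm ahead of it and the grasp point (between the pads) is the TCP; z points along the fingers, y is the line along which they close (so a half turn about z gives the same grasp; the last joint's range is limited). The gripper opens to 85 mm and grips with 20 to 120 N. Pads are 22 mm wide; open, the fingers measure 114 mm over their backs; the gripper's body (76 mm by 85 mm) begins 54 mm behind the grasp point. The pads swing forward as they close: fully open they stand 13 mm farther back than shut.
Start: joints at [1.08, 0.351, 1.652, -0, 1.139, -0.085], TCP at [0.217, 0.505, 0.25] pointing down, gripper open.
Joint ranges: [-2.75, 2.75], [-0.79, 2.1], [0.01, 2.65], [-1.57, 4.71], [0.07, 3.14], [-2.87, 2.87]. Speed limits (rad/s): [2.22, 2.22, 2.79, 3.14, 3.14, 3.14].

INTERFACE

Orientations are given as [roll, pitch, yaw] about the fixed x, y, z axes, in that order (R = Rz(yaw) Ry(pitch) Rx(roll)).
In Python, from bench import robot gives the robot as it stands.
- The arm moves only by the tool step_arm, never from a script. Its argument "targets" is one flat list of numbers, 5 for each row, row after row: the shift along the world's x, y, z in mm, then the turn about the world's z in degrees, then the gripper's target within -1 to 1 (shut at 1, half-way at 0, fully open at -1). In form: [dx, dy, dz, twist, grip, dx, dy, dz, twist, grip, ...]. A call has 1 to 5 rows; each row is the pose to reach, as a shift and turn from the pose commanded when the call began; what a row does not reach only later rows make up. A row lasts 1/8 s, in which the tool goes at most 62.5 mm and 10.7 degrees, less where a joint would pass 70% of its speed; a pose out of reach is approached as far as the arm can. A call with a gripper value outside its range is refused whole. The fingers move at their own pace and stop on an object; "newtons" is the grip in N (left out, the last holds). Time passes only in rows, so rows that repeat a pose let the fingers close. It gives the time, the measured TCP pose, the force and the opening at its end, in the units of the state.
- robot.observe(): the state, without advancing time (a new reading comes with each control period).
- robot.snapshot(name): name is "scene" or "side" or "wrist"; returns (picture, depth): 384x512x3 uint8, blue, green, red; 384x512 float32, m along the optical axis (not along the pixel's ray), 0 where there is no reading.
- robot.camera_model(name): a dict with "intrinsics" (3x3 intrinsics, pixels), "rvec" (rotation vector, rad) and "tvec" (3), from world to camera coordinates, as OpenCV has them. Camera axes: x right, y down, z forward; pixel columns grow to the right and rows downward; lengths in m; the calibration is good to about 2 mm. The wrist camera is an equidistant fisheye: a pixel r from the principal point sees the ray r / f radians off the axis. A picture is of the moment at which its call begins: read the wrist's pose just before it. camera_model takes no time and is no camera call; for the wrist camera it gives the pose at the moment of the call.
- robot.close_job(): hands the job in, once; it reports no verdict.
The state is a dict: "time": time; "joint_positions": joint angles; "qd": joint speeds; "effort": joint torques, N m; "eef_pos": TCP position; "ee_rot": TCP orientation; "wrist_force": force on the tool from outside, world axes, zero at the start; "ft_torque": the same for the moment, N m; "opening": opening from 0.0 (shut) to 1.0 (fully open).
Only numpy, scipy, OpenCV 4.12 (cv2) and the standard library are available. Lean on these libraries where they do the work, as an engineer would, in place of code of your own. Each camera call takes 0.05 s, during which the arm holds its last target. There are 200 camera calls.

## Working session

There is one attempt and no reset: what is moved stays moved. The work goes in short steps, Python scripts to look and compute and a tool call to move; the robot and the scene stay as the last step left them, time stands still between calls to the robot, and variables do not carry over. Pictures are saved under pics/ and viewed, on a budget of 10 in all, crops included, one or two more only if the job needs it, and the job is handed in when it is done.

Besides the shell and the picture viewer there is one more tool, called after "Emit:" by a JSON object that holds its "name" and its "arguments", one argument or row to a line. step_arm: Moves the arm, as the interface text tells. Its arguments: {"type":"object","properties":{"targets":{"type":"array"},"newtons":{"type":"number"}},"required":["targets"]}

```bash
ls; mkdir -p pics; cat > h.py <<'E'
import numpy as np, cv2
from bench import robot
def cam(n):
    m=robot.camera_model(n); K=np.array(m["intrinsics"]); R=cv2.Rodrigues(np.array(m["rvec"],float))[0]; t=np.array(m["tvec"],float).ravel()
    return K,R,t
def cloud(n,d):
    K,R,t=cam(n); v,u=np.mgrid[:d.shape[0],:d.shape[1]]
    p=np.stack([(u-K[0,2])/K[0,0]*d,(v-K[1,2])/K[1,1]*d,d],-1)
    return (p-t)@R
def ray(n,u,v,z):
    K,R,t=cam(n); r=np.array([(u-K[0,2])/K[0,0],(v-K[1,2])/K[1,1],1])@R; c=-t@R
    return c+r*(z-c[2])/r[2]
E
python3 - <<'E'
from h import *
for n in ["scene","side"]:
    p,d=robot.snapshot(n); cv2.imwrite(f"pics/{n}0.png",p); np.savez(f"{n}0.npz",p=p,d=d)
    K,R,t=cam(n); print(n,K.round(1).tolist(),(-t@R).round(3),R[2].round(3))
print(robot.observe())
E
```

```text
pics
scene [[467.0, 0.0, 257.4], [0.0, 467.0, 193.5], [0.0, 0.0, 1.0]] [1.231 0.811 1.3  ] [-0.439 -0.508 -0.741]
side [[356.2, 0.0, 260.4], [0.0, 356.2, 191.7], [0.0, 0.0, 1.0]] [-0.08  -0.668  1.012] [ 0.474  0.534 -0.7  ]
{'time': 0.1, 'joint_positions': array([ 1.08039237e+00,  3.51181685e-01,  1.65229337e+00,  3.00655664e-06,
        1.13911735e+00, -8.45980398e-02]), 'qd': array([-0.00043454, -0.00142393, -0.00275424,  0.00042296, -0.00167025,
       -0.00224162]), 'effort': array([-4.23735048e-05, -5.06836474e+01, -2.91872692e+01, -1.08166407e-04,
        2.67101001e-03,  2.22923325e-05]), 'eef_pos': array([0.21697363, 0.50511959, 0.24983798]), 'ee_rot': array([-3.14059671e+00, -8.71958155e-05,  2.73578544e+00]), 'wrist_force': array([-0.35717613,  0.34608787,  0.24347734]), 'ft_torque': array([-0.03728378, -0.01354415,  0.03240357]), 'opening': 1.0024443336443405}
```

View pics/scene0.png

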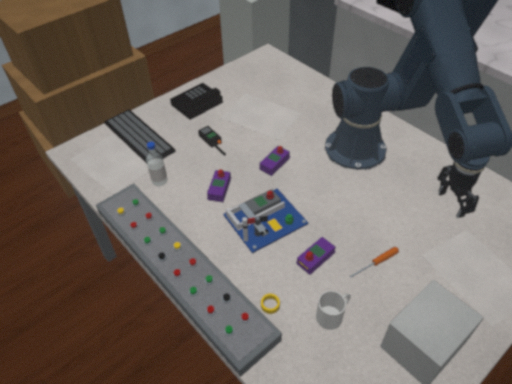

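View pics/side0.png

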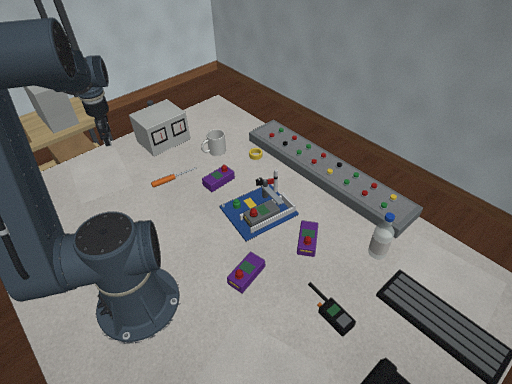

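The scene view shows the blue cradle at about (265,218) and the side view shows it at about (258,208). Purple lookalikes stand around it. Next I'll fit the blue plate and enlarge both crops.

```bash
cat > loc.py <<'E'
from h import *
import sys
for n in ["scene","side"]:
    f=np.load(f"{n}0.npz"); p,d=f["p"],f["d"]
    hsv=cv2.cvtColor(p,cv2.COLOR_BGR2HSV); P=cloud(n,d)
    m=((hsv[...,0]>100)&(hsv[...,0]<122)&(hsv[...,1]>150)&(hsv[...,2]>60)).astype(np.uint8)
    k,l,s,c=cv2.connectedComponentsWithStats(m)
    i=1+np.argmax(s[1:,4]); print(n,s[i])
    h=cv2.convexHull(np.argwhere(l==i)[:,::-1].astype(np.int32))[:,0]
    q=np.array([ray(n,u,v,.012)[:2] for u,v in h],np.float32)
    r=cv2.minAreaRect(q*1000); print("rect",r, cv2.boxPoints(r).round(0).tolist())
    x,y,w,hh=s[i,:4]; roi=np.zeros(m.shape,bool); roi[y-15:y+hh+5,x-5:x+w+5]=1
    for nm,mm in dict(red=((hsv[...,0]<8)|(hsv[...,0]>172))&(hsv[...,1]>130)&(hsv[...,2]>80),green=(hsv[...,0]>40)&(hsv[...,0]<85)&(hsv[...,1]>100),yellow=(hsv[...,0]>20)&(hsv[...,0]<35)&(hsv[...,1]>120)).items():
        k,l,s,c=cv2.connectedComponentsWithStats((mm&roi).astype(np.uint8))
        for j in range(1,k):
            if s[j,4]>3: print(nm,c[j].round(1),s[j,4],np.median(P[l==j],0).round(3))
    a=p[y-20:y+hh+10,x-10:x+w+10]; f=min(800/a.shape[1],600/a.shape[0]); print("crop",x-10,y-20,f)
    cv2.imwrite(f"pics/{n}crop.png",cv2.resize(a,None,fx=f,fy=f,interpolation=cv2.INTER_CUBIC))
E
python3 loc.py
```

```text
scene [248 203  55  46 657]
rect ((534.4678344726562, 75.45374298095703), (108.36377716064453, 223.05043029785156), 82.72257232666016) [[417.0, 36.0], [638.0, 8.0], [652.0, 115.0], [431.0, 143.0]]
red [269.4 194.6] 34 [0.477 0.003 0.072]
red [250.9 220.1] 16 [0.611 0.057 0.092]
green [260.3 200.7] 42 [ 0.509 -0.01   0.055]
green [288.8 218.8] 58 [0.481 0.106 0.037]
yellow [274.4 224.5] 85 [0.524 0.078 0.013]
crop 238 183 7.894736842105263
side [220 188  78  53 909]
rect ((523.1592407226562, 27.294754028320312), (199.00184631347656, 229.95477294921875), 80.34114837646484) [[393.0, -52.0], [620.0, -90.0], [653.0, 106.0], [427.0, 145.0]]
red [270.5 180.8] 30 [0.611 0.053 0.091]
red [253.2 211.9] 47 [ 0.468 -0.011  0.074]
green [217.6 175.3] 30 [0.512 0.26  0.044]
green [236.3 203.7] 61 [0.471 0.093 0.033]
green [262.3 209.5] 71 [ 0.51  -0.012  0.056]
yellow [249.5 202.6] 69 [0.524 0.077 0.014]
yellow [246.1 218.6] 9 [0.446 0.006 0.043]
crop 210 168 7.228915662650603
```

View pics/scenecrop.png

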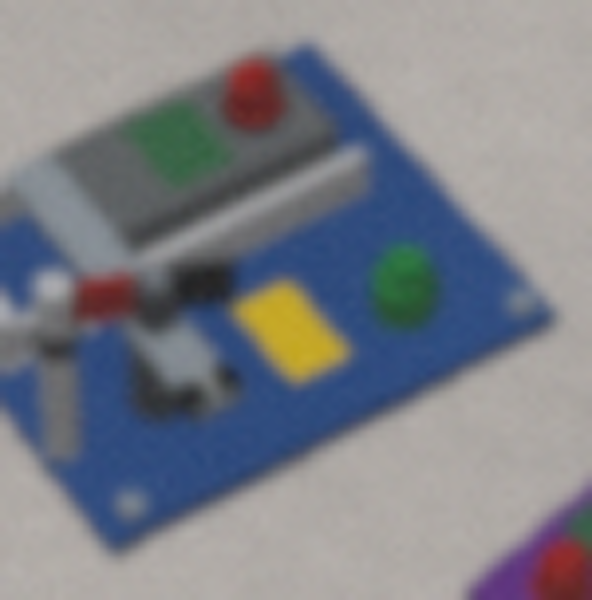

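View pics/sidecrop.png

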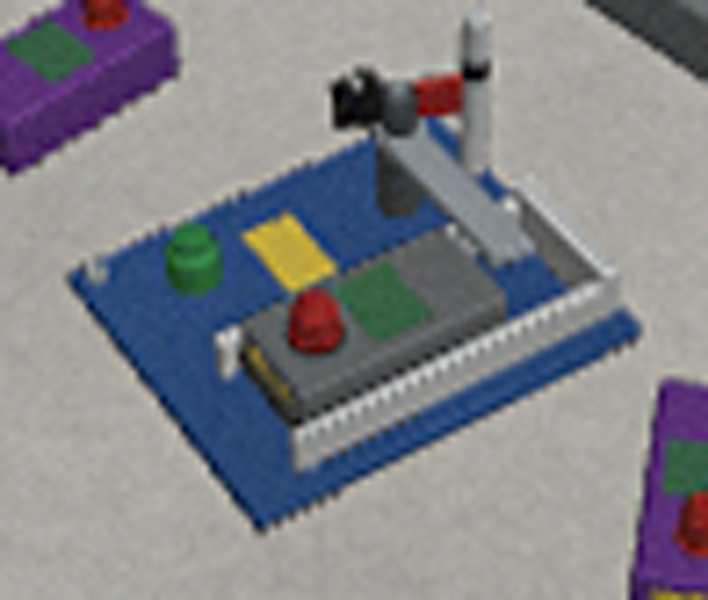

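The red wing points along cradle +x toward the tube, so the joint is at about 1.3 rad. The detector is about 45 mm short. I'll move above the cradle with the fingers closing, so the wrist camera can refine this.

Emit:
{"name": "step_arm", "arguments": {
  "targets": [140, -240, 80, 10, 1, 140, -240, 80, 10, 1, 140, -240, 80, 10, 1, 140, -240, 80, 10, 1, 140, -240, 80, 10, 1],
  "newtons": 40
}}

```text
time: 0.72
eef_pos: [0.3579, 0.2633, 0.331]
ee_rot: [3.141, 0.001, 2.909]
wrist_force: [0.3, 1.4, 0.2]
opening: -0.004
```

Emit:
{"name": "step_arm", "arguments": {
  "targets": [110, -245, 20, 5, 1, 110, -245, 20, 5, 1, 110, -245, 20, 5, 1, 110, -245, 20, 5, 1, 110, -245, 20, 5, 1]
}}

```text
time: 1.35
eef_pos: [0.4678, 0.0177, 0.3502]
ee_rot: [-3.141, -0.0, 2.994]
wrist_force: [-0.3, 0.4, -0.5]
opening: 0.004
```

```bash
python3 - <<'E'
from h import *
s=robot.observe(); print(s["time"],s["eef_pos"].round(4),s["ee_rot"].round(4),s["wrist_force"].round(2),s["opening"])
m=robot.camera_model("wrist"); p,d=robot.snapshot("wrist"); np.savez("w1.npz",p=p,d=d,K=m["intrinsics"],r=m["rvec"],t=m["tvec"])
K,R,t=cam("wrist");print(K.round(1).tolist(),(-t@R).round(3),R.round(2).tolist())
cv2.imwrite("pics/w1.png",p)
E
```

```text
1.35 [0.4678 0.0177 0.3502] [-3.1413e+00 -2.0000e-04  2.9944e+00] [-0.26  0.38 -0.51] 0.004364769305003718
[[297.3, 0.0, 255.0], [0.0, 297.3, 189.7], [0.0, 0.0, 1.0]] [0.4   0.027 0.473] [[0.15, 0.99, 0.0], [0.95, -0.14, 0.27], [0.27, -0.04, -0.96]]
```

View pics/w1.png

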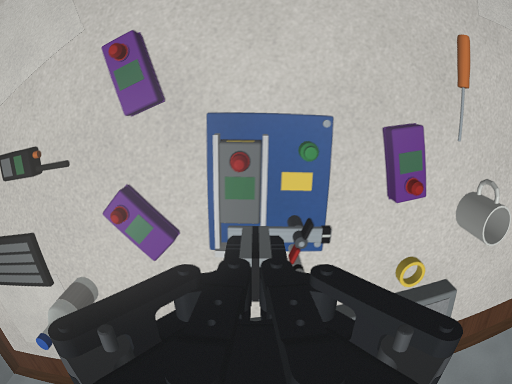

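The wrist view shows the plate corners at (208,113), (333,116) and (210,250). The lamp is at (240,161), the cap at (309,151), and the wing hub near (300,243), with the red wing toward (293,255). Next I'll fit the plate edges, lamp and wing from the ray geometry.

```bash
cat >> h.py <<'E'
def wray(f,uv,z):
    K=f["K"];R=cv2.Rodrigues(f["r"])[0];t=f["t"].ravel(); uv=np.atleast_2d(uv).astype(float)
    a=(uv-[K[0,2],K[1,2]])/K[0,0]; th=np.linalg.norm(a,axis=1,keepdims=True)+1e-9
    r=np.hstack([a/th*np.sin(th),np.cos(th)])@R; c=-t@R
    return c+r*((z-c[2])/r[:,2])[:,None]
E
python3 - <<'E'
from h import *
f=np.load("w1.npz"); p=f["p"]; hsv=cv2.cvtColor(p,cv2.COLOR_BGR2HSV)
H,S,V=hsv[...,0],hsv[...,1],hsv[...,2]
m=((H>100)&(H<122)&(S>120)&(V>50)).astype(np.uint8); m[:, :180]=0; m[270:]=0
def line(pts):
    vx,vy,x,y=cv2.fitLine(pts.astype(np.float32),cv2.DIST_HUBER,0,.001,.001).ravel()
    return np.array([vx,vy]),np.array([x,y])
W=lambda uv:wray(f,uv,.012)[:,:2]*1000
front=W([(c,np.argmax(m[:,c])-.5) for c in range(214,328,2)])
neg=W([(np.argmax(m[r])-.5,r) for r in range(118,246,2)])
pos=W([(511-np.argmax(m[r,::-1])+.5,r) for r in range(120,226,2)])
L={}
for n,q in dict(front=front,neg=neg,pos=pos).items():
    v,c=line(q); L[n]=(v,c); print(n,"ang",np.degrees(np.arctan2(v[1],v[0])).round(2),c.round(1))
a=np.mean([np.degrees(np.arctan(L[k][0][1]/L[k][0][0])) for k in("neg","pos")]+[np.degrees(np.arctan(-L["front"][0][0]/L["front"][0][1]))])
t=np.radians(a); ex=np.array([np.cos(t),np.sin(t)]); ey=np.array([-ex[1],ex[0]])
xf=L["front"][1]@ex; y0=L["neg"][1]@ey; y1=L["pos"][1]@ey
print("yaw",a,"width",y1-y0)
O=ex*(xf+127)+ey*(y0+y1)/2; print("origin",O)
np.savez("cr.npz",O=O,yaw=t)
T=lambda P:((P[:,:2]*1000-O)@np.c_[ex,ey]).round(1)
red=((H<8)|(H>172))&(S>130)&(V>60); red[:, :215]=0;red[:,330:]=0
k,l,s,c=cv2.connectedComponentsWithStats(red.astype(np.uint8))
for j in range(1,k):
    if s[j,4]>8: print("red",c[j],s[j],T(wray(f,c[j],.075)),T(wray(f,c[j],.098)), )
q=np.argwhere(l==1+np.argmax([ (s[j,4] if c[j][1]>220 else 0) for j in range(1,k)]))[:,::-1]
w=T(wray(f,q,.1)); print("wing px cradle @z=.1:",w.min(0),w.max(0))
g=((H>40)&(H<85)&(S>100)).astype(np.uint8);k,l,s,c=cv2.connectedComponentsWithStats(g)
for j in range(1,k):
    if s[j,4]>30 and 210<c[j][0]<330: print("green",c[j],T(wray(f,c[j],.054)),T(wray(f,c[j],.044)))
print("yel front (det front bottom edge)")
yv=((H>20)&(H<35)&(S>100)&(V>80)).astype(np.uint8);k,l,s,c=cv2.connectedComponentsWithStats(yv)
for j in range(1,k):
    if s[j,4]>5 and 210<c[j][0]<330: print("yellow",c[j],T(wray(f,c[j],.033)))
cv2.imwrite("pics/w1c.png",cv2.resize(p[100:270,195:345],None,fx=3.5,fy=3.5,interpolation=cv2.INTER_CUBIC))
E
```

```text
front ang 80.83 [417.3  77.5]
neg ang -9.86 [483.4 -61.2]
pos ang -9.31 [521.5 130.7]
yaw -9.448051 width 195.51288
origin [537.9191    28.850441]
red [238.47161572 162.02183406] [231 152  18  20 229] [[-61.7 -45. ]] [[-66.1 -43.8]]
red [293.51754386 254.22807018] [289 246  11  18 114] [[77.9 38.5]] [[65.6 34.9]]
wing px cradle @z=.1: [51.3 28. ] [79.  42.1]
green [308.38235294 151.53676471] [[-75.3  54. ]] [[-73.9  55.9]]
yel front (det front bottom edge)
yellow [239.8 140.9] [[-85.9 -45.5]]
yellow [296.32467532 180.9257885 ] [[-26.1  41.7]]
```

View pics/w1c.png

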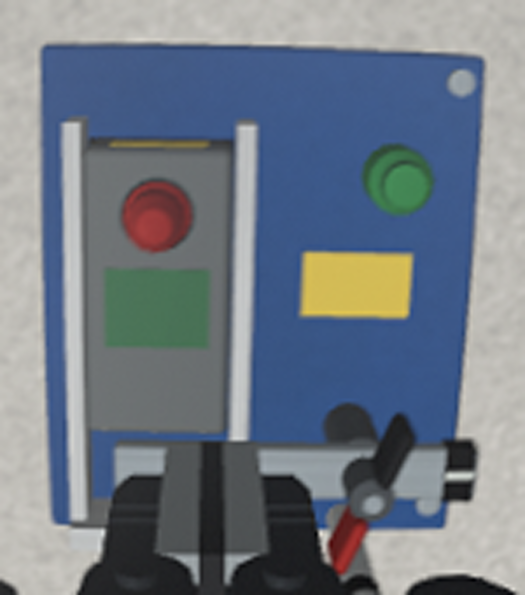

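Emit:
{"name": "step_arm", "arguments": {
  "targets": [-56, -13, -40, -1, 1, -56, -13, -100, -1, 1, -56, -13, -160, -1, 1, -56, -13, -220, -1, 1, -56, -13, -220, -1, 1]
}}

```text
time: 2.02
eef_pos: [0.4085, 0.0084, 0.1278]
ee_rot: [-3.141, -0.008, 2.981]
wrist_force: [0.7, -0.3, 0.8]
opening: 0.002
```

```bash
python3 - <<'E'
from h import *
f=np.load("w1.npz");c=np.load("cr.npz");O=c["O"];t=float(c["yaw"]);ex=np.array([np.cos(t),np.sin(t)]); ey=np.array([-ex[1],ex[0]])
T=lambda P:((P[:,:2]*1000-O)@np.c_[ex,ey]).round(1)
print(T(wray(f,[(300.7,242),(293,262.9),(309.3,220)],.1)))
for n in ["scene","side"]:
    p,d=robot.snapshot(n); P=cloud(n,d); 
    print(n, robot.observe()["eef_pos"].round(4))
    e=robot.observe()["eef_pos"]
    m=(np.linalg.norm(P[...,:2]-e[:2],axis=-1)<.03)&(P[...,2]>.06)&(P[...,2]<.25)
    q=P[m]; zz=np.sort(q[:,2]); print("low z",zz[:5].round(4)); 
    q=q[q[:,2]<e[2]+0.01]; uu=T(q); print(len(q),uu.min(0),uu.max(0),"tcp",T(e[None]))
E
```

```text
[[45.  43.4]
 [78.9 34.8]
 [11.6 52.9]]
scene [0.4104 0.0081 0.1302]
low z [0.1131 0.114  0.1149 0.1153 0.1159]
36 [-136.5  -48.4] [-111.4  -23.7] tcp [[-122.4  -41.4]]
side [0.4116 0.0078 0.1317]
low z [0.1145 0.1161 0.1186 0.1188 0.1192]
34 [-133.1  -56.7] [-116.1  -35.5] tcp [[-121.1  -41.5]]
```

Wing direction is about -15° (screw about 1.55 rad). Now down behind the detector and start the push.

Emit:
{"name": "step_arm", "arguments": {
  "targets": [1, -3, -40, 0, 1, 1, -3, -80, 0, 1, 1, -3, -80, 0, 1, 11, -5, -80, 0, 1, 21, -6, -80, 0, 1]
}}

```text
time: 2.75
eef_pos: [0.4341, 0.0012, 0.0524]
ee_rot: [3.141, 0.004, 2.98]
wrist_force: [-2.2, -0.2, 2.9]
opening: 0.006
```

Emit:
{"name": "step_arm", "arguments": {
  "targets": [10, -2, 0, 0, 1, 20, -3, 0, 0, 1, 30, -5, 0, 0, 1, 38, -6, 0, 0, 1, 38, -6, 0, 0, 1]
}}

```text
time: 3.38
eef_pos: [0.4711, -0.0048, 0.0503]
ee_rot: [3.142, 0.002, 2.98]
wrist_force: [0.4, -0.6, -0.2]
opening: 0.004
```

Emit:
{"name": "step_arm", "arguments": {
  "targets": [4, -1, 0, 0, 1, 8, -1, 0, 0, 1, 10, -2, 0, 0, 1, 12, -2, 0, 0, 1, 12, -2, 0, 0, 1]
}}

```text
time: 4.0
eef_pos: [0.4824, -0.0067, 0.0503]
ee_rot: [3.142, 0.001, 2.98]
wrist_force: [-0.8, -0.1, -0.8]
opening: -0.001
```

```bash
cat > det.py <<'E'
from h import *
c=np.load("cr.npz");O=c["O"];t=float(c["yaw"]);ex=np.array([np.cos(t),np.sin(t)]); ey=np.array([-ex[1],ex[0]])
T=lambda P:((P[:,:2]*1000-O)@np.c_[ex,ey]).round(1)
def lamp(n):
    p,d=robot.snapshot(n); hsv=cv2.cvtColor(p,cv2.COLOR_BGR2HSV); H,S,V=hsv[...,0],hsv[...,1],hsv[...,2]; P=cloud(n,d)
    X=(P[...,:2]*1000-O)@np.c_[ex,ey]
    g=(H>40)&(H<90)&(S>60)&(abs(X[...,1]+45)<35)&(abs(X[...,0])<110)
    r=((H<8)|(H>172))&(S>130)&(abs(X[...,1]+45)<35)&(abs(X[...,0])<110)
    return p,[(X[m].mean(0).round(1),P[m][:,2].mean().round(3),m.sum()) for m in (g,r)]
if __name__=="__main__":
    for n in("scene","side"):
        p,r=lamp(n); print(n,r); cv2.imwrite(f"pics/{n}_{robot.observe()['time']:.2f}.png",p)
    print(robot.observe()["wrist_force"].round(1),robot.observe()["eef_pos"].round(4))
E
python3 det.py; python3 - <<'E'
import sys; sys.path.insert(0,".")
from det import *
for n in("scene","side"):
    f=np.load(f"{n}0.npz"); 
    class R: pass
    robot_s=robot.snapshot
    import det
    P=cloud(n,f["d"]);X=(P[...,:2]*1000-O)@np.c_[ex,ey]; h=cv2.cvtColor(f["p"],cv2.COLOR_BGR2HSV)
    m=(h[...,0]>40)&(h[...,0]<90)&(h[...,1]>60)&(abs(X[...,1]+45)<35)&(abs(X[...,0])<110); print("before",n,X[m].mean(0),m.sum())
E
```

```text
scene [(array([ 20.3, -41.7]), np.float64(0.055), np.int64(37)), (array([ -6.7, -36.6]), np.float64(0.073), np.int64(37))]
side [(array([ 20.2, -45.4]), np.float64(0.061), np.int64(70)), (array([ -7.9, -49.3]), np.float64(0.078), np.int64(15))]
[ 0.3 -0.6 -1.6] [ 0.4824 -0.0067  0.0504]
before scene [-21.19431509 -42.83972244] 81
before side [-20.49701129 -44.95177583] 84
```

Moved about 41 mm so far with no stop force yet. Continuing in small steps.

Emit:
{"name": "step_arm", "arguments": {
  "targets": [2, 0, 0, 0, 1, 4, -1, 0, 0, 1, 6, -1, 0, 0, 1, 8, -1, 0, 0, 1, 8, -1, 0, 0, 1]
}}

```text
time: 4.72
eef_pos: [0.4835, -0.0068, 0.0491]
ee_rot: [-3.141, -0.016, 2.98]
wrist_force: [-31.6, 3.5, 18.2]
opening: -0.001
```

Emit:
{"name": "step_arm", "arguments": {
  "targets": [1, 0, 0, 0, 1, 2, 0, 0, 0, 1, 3, 0, 0, 0, 1, 4, -1, 0, 0, 1, 4, -1, 0, 0, 1]
}}

```text
time: 5.35
eef_pos: [0.4836, -0.0068, 0.0486]
ee_rot: [-3.141, -0.025, 2.98]
wrist_force: [-49.0, 10.8, 33.7]
opening: 0.003
```

Emit:
{"name": "step_arm", "arguments": {
  "targets": [-12, 1, 0, 0, 1, -12, 1, 0, 0, 1, -20, 3, 0, 0, 1, -20, 3, 0, 0, 1]
}}

```text
time: 5.85
eef_pos: [0.474, -0.0056, 0.0503]
ee_rot: [-3.142, 0.0, 2.98]
wrist_force: [-0.1, 0.1, 0.5]
opening: -0.001
```

```bash
python3 - <<'E'
from det import *
a=[]
for n in("scene","side"):
    p,r=lamp(n); print(n,r)
    x,y=(235,180) if n=="scene" else (205,140)
    a.append(cv2.resize(p[y:y+110,x:x+80],(400,550),interpolation=cv2.INTER_CUBIC))
cv2.imwrite("pics/b1.png",np.hstack(a)); s=robot.observe();print(s["eef_pos"],s["wrist_force"])
E
```

```text
scene [(array([ 20.5, -42.5]), np.float64(0.055), np.int64(35)), (array([ -6.2, -36.7]), np.float64(0.072), np.int64(37))]
side [(array([ 14.8, -46.3]), np.float64(0.069), np.int64(76)), (array([-10. , -48.6]), np.float64(0.074), np.int64(36))]
[ 0.47443737 -0.00572984  0.05037602] [-0.08724121  0.63588551  0.81555551]
```

View pics/b1.png

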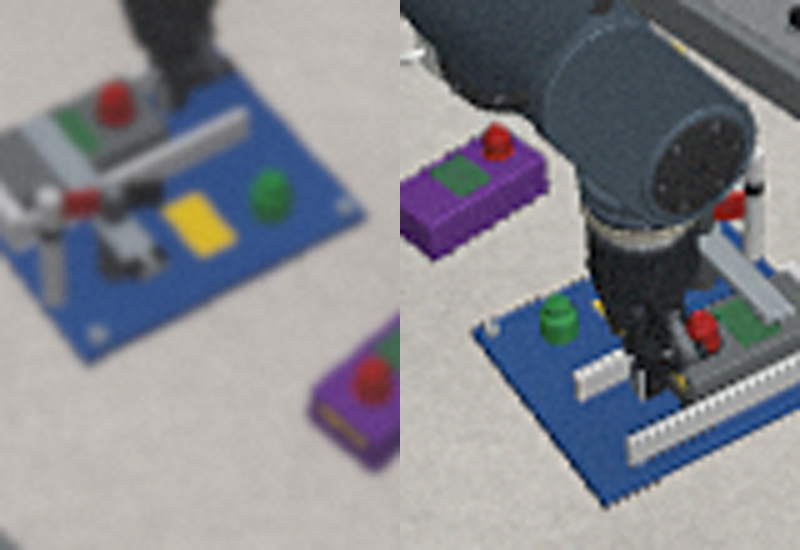

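The detector stopped at finger cradle x of about -48 under 50 N, which matches the predicted home contact, and the lamp moved about 50 mm. Both agree that it is home. Both fixed cameras and the wrist fit put the screw axis at about (591,64) mm. Now I'll lift and hover behind the black wing.

Emit:
{"name": "step_arm", "arguments": {
  "targets": [-4, 1, 50, 0, 1, -4, 1, 110, 0, 1, 40, 30, 110, -10, 1, 85, 57, 110, -15, 1, 85, 57, 110, -15, 1]
}}

```text
time: 6.58
eef_pos: [0.5613, 0.0527, 0.1603]
ee_rot: [3.141, 0.002, 2.719]
wrist_force: [-0.6, 0.4, 0.2]
opening: 0.003
```

```bash
python3 - <<'E'
from h import *
s=robot.observe(); print(s["eef_pos"].round(4),s["ee_rot"].round(3))
m=robot.camera_model("wrist"); p,d=robot.snapshot("wrist"); np.savez("w2.npz",p=p,d=d,K=m["intrinsics"],r=m["rvec"],t=m["tvec"])
q,_=robot.snapshot("scene"); r,_=robot.snapshot("side")
a=cv2.resize(q[170:260,220:310],(400,400),interpolation=cv2.INTER_CUBIC); b=cv2.resize(p[:,100:420],None,fx=1.0,fy=1.0)
cv2.imwrite("pics/w2.png",np.hstack([cv2.resize(a,(384,384)),b]))
E
```

```text
[0.5613 0.0527 0.1603] [3.141e+00 2.000e-03 2.719e+00]
```

View pics/w2.png

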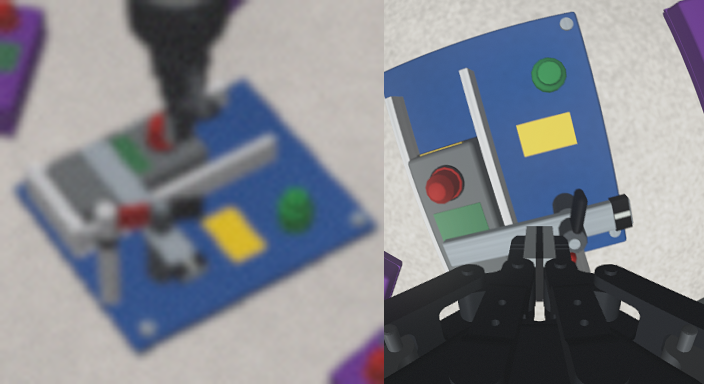

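The fingers sit on the −y side of the black wing, as planned. I'll check the axis from this view and compute the stroke waypoints.

```bash
cat > stroke.py <<'E'
import numpy as np,sys
A=np.array([591.5,64.3])
def pos(phi,r=24,d=18):
    u=np.array([np.cos(np.radians(phi)),np.sin(np.radians(phi))]);return A+r*u+d*np.array([-u[1],u[0]])
E
python3 - <<'E'
from h import *
from stroke import *
f=np.load("w2.npz")
for z in(.1,.104): print((wray(f,[(290,243),(296,193)],z)[:,:2]*1000).round(1).tolist())
s=robot.observe();print(s["eef_pos"].round(4))
for ph in range(156,45,-9): print(ph,pos(ph).round(1))
E
```

```text
[[590.7, 66.0], [559.0, 83.0]]
[[588.7, 66.3], [557.7, 83.0]]
[0.5584 0.051  0.1599]
156 [562.3  57.6]
147 [561.6  62.3]
138 [561.6  67. ]
129 [562.4  71.6]
120 [563.9  76.1]
111 [566.1  80.3]
102 [568.9  84. ]
93 [572.3  87.3]
84 [576.1  90.1]
75 [580.3  92.1]
66 [584.8  93.5]
57 [589.5  94.2]
48 [594.2  94.2]
```

Emit:
{"name": "step_arm", "arguments": {
  "targets": [0, 0, -30, 0, 1, 0, 0, -55, 0, 1, 2, 7, -55, -1, 1, 2, 12, -55, -9, 1, 2, 17, -55, -18, 1]
}}

```text
time: 7.35
eef_pos: [0.5612, 0.0684, 0.1065]
ee_rot: [3.141, 0.001, 2.399]
wrist_force: [-0.5, -1.9, -0.3]
opening: -0.001
```

Emit:
{"name": "step_arm", "arguments": {
  "targets": [0, 4, 0, -9, 1, 2, 9, 0, -18, 1, 4, 13, 0, -27, 1, 7, 17, 0, -36, 1, 10, 20, 0, -45, 1]
}}

```text
time: 7.98
eef_pos: [0.5708, 0.0887, 0.1065]
ee_rot: [-3.141, -0.0, 1.613]
wrist_force: [-1.8, 0.5, -0.2]
opening: 0.002
```

Emit:
{"name": "step_arm", "arguments": {
  "targets": [4, 3, 0, -9, 1, 8, 5, 0, -18, 1, 13, 6, 0, -27, 1, 17, 7, 0, -36, 1, 22, 7, 0, -43, 1]
}}

```text
time: 8.6
eef_pos: [0.593, 0.0957, 0.1065]
ee_rot: [-3.141, -0.0, 0.863]
wrist_force: [-1.2, 2.2, -1.4]
opening: 0.002
```

```bash
cat > wing.py <<'E'
from det import *
A=np.array([.5905,.065])
for n in("scene","side"):
    p,d=robot.snapshot(n);P=cloud(n,d);h=cv2.cvtColor(p,cv2.COLOR_BGR2HSV)
    m=((h[...,0]<8)|(h[...,0]>172))&(h[...,1]>130)&(np.linalg.norm(P[...,:2]-A,axis=-1)<.045)&(P[...,2]>.06)
    if m.sum()>2:
        v=P[m][:,:2].mean(0)-A; a=(np.degrees(np.arctan2(v[1],v[0]))-np.degrees(t))%360
        print(n,m.sum(),"red cradle deg",a.round(1),"r",np.linalg.norm(v).round(4),"q",6-np.radians(((a-90+20)%360)-20))
    cv2.imwrite(f"pics/{n}_last.png",p)
s=robot.observe();print(s["time"],s["eef_pos"].round(4),s["ee_rot"].round(3),s["wrist_force"].round(1))
E
python3 wing.py
```

```text
side 15 red cradle deg 247.1 r 0.0267 q 3.257900524472212
8.7 [0.5934 0.0955 0.1065] [ 3.141e+00 -1.000e-03  8.660e-01] [-0.4  0.2 -0. ]
```

Emit:
{"name": "step_arm", "arguments": {
  "targets": [-4, 3, 0, 0, 1, -4, 3, 30, 5, 1, -4, 3, 55, 15, 1, 3, -30, 55, 25, 1, 3, -65, 55, 35, 1]
}}

```text
time: 9.32
eef_pos: [0.5962, 0.0299, 0.1612]
ee_rot: [3.14, -0.0, 1.488]
wrist_force: [-0.2, 0.1, 0.7]
opening: 0.002
```

Emit:
{"name": "step_arm", "arguments": {
  "targets": [0, 0, 0, 10, 1, 0, 0, 0, 20, 1, 0, 0, 0, 30, 1, 0, 0, 0, 40, 1, 0, 0, 0, 50, 1]
}}

```text
time: 9.95
eef_pos: [0.5958, 0.0305, 0.1608]
ee_rot: [3.141, 0.0, 2.36]
wrist_force: [0.5, 0.5, -0.5]
opening: -0.003
```

Emit:
{"name": "step_arm", "arguments": {
  "targets": [0, 0, 0, 10, 1, 0, 0, 0, 20, 1, 0, 0, 0, 30, 1, 0, 0, 0, 40, 1, 0, 0, 0, 50, 1]
}}

```text
time: 10.58
eef_pos: [0.5958, 0.0305, 0.1608]
ee_rot: [-3.141, 0.0, -3.051]
wrist_force: [0.0, -0.2, 0.2]
opening: 0.001
```

Emit:
{"name": "step_arm", "arguments": {
  "targets": [0, 0, 0, 10, 1, 0, 0, 0, 20, 1, 0, 0, 0, 30, 1, 0, 0, 0, 40, 1, 0, 0, 0, 47, 1]
}}

```text
time: 11.2
eef_pos: [0.5958, 0.0305, 0.1608]
ee_rot: [-3.141, 0.0, -2.231]
wrist_force: [-0.5, -0.2, -0.9]
opening: -0.0
```

```bash
python3 wing.py; python3 - <<'E'
from h import *
m=robot.camera_model("wrist"); p,d=robot.snapshot("wrist"); np.savez("w3.npz",p=p,d=d,K=m["intrinsics"],r=m["rvec"],t=m["tvec"])
q,_=robot.snapshot("side")
cv2.imwrite("pics/w3.png",np.hstack([cv2.resize(q[140:230,220:310],(384,384),interpolation=cv2.INTER_CUBIC),p[:,100:420]]))
from stroke import *
A=np.array([590.5,65])
for ph in (234,225,216,207,198,189,180,171,162,153,144,135,126,117,108,99,90,81): print(ph,(pos(ph)+[-1,.7]-[596,30]).round(0))
E
```

```text
scene 6 red cradle deg 243.1 r 0.0222 q 3.3286927978287393
side 15 red cradle deg 247.6 r 0.0255 q 3.2496822843362643
11.3 [0.5958 0.0305 0.1607] [-3.141  0.    -2.235] [-0.9 -0.2  0.5]
234 [-5.  5.]
225 [-10.   5.]
216 [-14.   6.]
207 [-19.   8.]
198 [-23.  10.]
189 [-26.  13.]
180 [-30.  17.]
171 [-32.  21.]
162 [-34.  25.]
153 [-35.  30.]
144 [-35.  35.]
135 [-35.  39.]
126 [-34.  44.]
117 [-32.  48.]
108 [-30.  52.]
99 [-27.  56.]
90 [-24.  59.]
81 [-20.  62.]
```

View pics/w3.png

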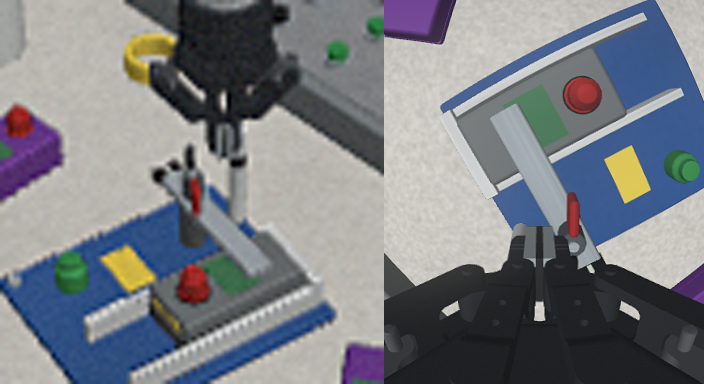

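The wrist view shows the detector flush against the stop and the red wing at about 241° in the cradle frame, with the fingers on its ccw side. Now the second stroke.

Emit:
{"name": "step_arm", "arguments": {
  "targets": [0, 0, -30, 0, 1, 0, 0, -55, 0, 1, -5, 5, -55, 0, 1, -10, 5, -55, -8, 1, -14, 6, -55, -17, 1]
}}

```text
time: 12.02
eef_pos: [0.5824, 0.0365, 0.1067]
ee_rot: [-3.14, 0.001, -2.541]
wrist_force: [1.0, -2.4, -1.5]
opening: -0.004
```

Emit:
{"name": "step_arm", "arguments": {
  "targets": [-5, 2, 0, -9, 1, -9, 4, 0, -18, 1, -12, 7, 0, -27, 1, -16, 11, 0, -36, 1, -18, 15, 0, -45, 1]
}}

```text
time: 12.65
eef_pos: [0.5641, 0.0515, 0.1067]
ee_rot: [-3.141, 0.001, 2.957]
wrist_force: [-1.6, -1.0, 0.6]
opening: 0.001
```

Emit:
{"name": "step_arm", "arguments": {
  "targets": [-2, 4, 0, -9, 1, -3, 9, 0, -18, 1, -3, 14, 0, -27, 1, -3, 18, 0, -36, 1, -2, 23, 0, -45, 1]
}}

```text
time: 13.28
eef_pos: [0.5618, 0.0747, 0.1066]
ee_rot: [3.141, 0.0, 2.171]
wrist_force: [-2.1, -1.6, -0.5]
opening: 0.002
```

Emit:
{"name": "step_arm", "arguments": {
  "targets": [2, 4, 0, -9, 1, 4, 8, 0, -18, 1, 7, 12, 0, -27, 1, 10, 15, 0, -36, 1, 10, 15, 0, -36, 1]
}}

```text
time: 13.9
eef_pos: [0.5722, 0.0898, 0.1064]
ee_rot: [3.141, -0.0, 1.55]
wrist_force: [-0.6, -0.2, 0.3]
opening: -0.001
```

```bash
python3 wing.py
```

```text
scene 20 red cradle deg 98.9 r 0.0241 q 5.844576932385323
side 14 red cradle deg 103.2 r 0.0124 q 5.770171861962396
14.0 [0.5722 0.0895 0.1061] [ 3.141 -0.     1.552] [-1.2  0.   0.4]
```

Emit:
{"name": "step_arm", "arguments": {
  "targets": [2, 1, 0, -4, 1, 4, 2, 0, -8, 1, 6, 3, 0, -9, 1, 7, 3, 0, -9, 1, 7, 3, 0, -9, 1]
}}

```text
time: 14.62
eef_pos: [0.5792, 0.0923, 0.1054]
ee_rot: [3.141, -0.0, 1.393]
wrist_force: [-0.2, -0.6, -0.3]
opening: 0.005
```

Emit:
{"name": "step_arm", "arguments": {
  "targets": [1, 0, 0, 0, 1, 2, 0, 0, 0, 1, 3, 0, 0, 0, 1, 3, 0, 0, 0, 1]
}}

```text
time: 15.12
eef_pos: [0.5808, 0.0923, 0.105]
ee_rot: [-3.138, 0.001, 1.392]
wrist_force: [-9.1, -0.8, 5.6]
opening: -0.001
```

Force is building to 9 N against 1.5 N of screw friction, so the screw is at its stop. One more small press, then back off, lift and look.

Emit:
{"name": "step_arm", "arguments": {
  "targets": [1, 0, 0, 0, 1, 2, 0, 0, 0, 1, 2, 0, 0, 0, 1, 2, 0, 0, 0, 1]
}}

```text
time: 15.62
eef_pos: [0.5814, 0.0924, 0.1049]
ee_rot: [-3.135, 0.002, 1.392]
wrist_force: [-17.2, -1.5, 9.8]
opening: -0.008
```

Emit:
{"name": "step_arm", "arguments": {
  "targets": [-10, 2, 0, 0, 1, -10, 2, 20, 0, 1, -12, 2, 70, 0, 1, -80, 0, 130, 0, 1, -80, 0, 150, 0, 1]
}}

```text
time: 16.25
eef_pos: [0.5026, 0.0923, 0.2566]
ee_rot: [3.141, -0.0, 1.392]
wrist_force: [0.3, -0.5, 0.2]
opening: -0.0
```

```bash
python3 wing.py; python3 - <<'E'
from det import *
p,_=robot.snapshot("wrist");a=[p[:,70:440]]
for n,(x,y) in dict(scene=(215,170),side=(210,150)).items():
    q,r=lamp(n);print(n,r);a.insert(0,cv2.resize(q[y:y+95,x:x+100],(202,192),interpolation=cv2.INTER_CUBIC))
cv2.imwrite("pics/w4.png",np.hstack([np.vstack(a[:2]),a[2]]))
E
```

```text
scene 13 red cradle deg 81.5 r 0.0268 q 6.1481710557243465
side 16 red cradle deg 86.6 r 0.0223 q 6.059782997170673
16.35 [0.5043 0.0926 0.2594] [ 3.135e+00 -2.000e-03  1.392e+00] [ 0.7 -0.3 -0.3]
scene [(array([ 21.3, -42.3]), np.float64(0.055), np.int64(42)), (array([ -6.3, -36.8]), np.float64(0.072), np.int64(37))]
side [(array([ 27.2, -45.2]), np.float64(0.055), np.int64(64)), (array([-12.2, -49.2]), np.float64(0.071), np.int64(51))]
```

View pics/w4.png

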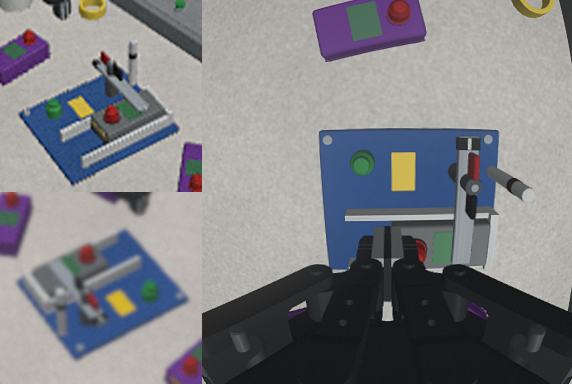

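The red wing at (474,168) lies along the bar and points at its marked black end. The detector is flush with the back stop and the cap is in place. Handing in.

```bash
python3 -c "
from bench import robot
print(robot.close_job(), robot.observe()['time'])"
```

```text
the job is handed in; nothing more can be done
the job is handed in; nothing more can be done
```

The job is handed in: the detector is home against the back stop and the wing screw is turned clockwise to its stop. The hand-in gave no verdict.

- **Detector:** I pushed it about 50 mm with the closed fingertips until it stopped dead. The wrist force there peaked at about 60 N, and the finger position matched the predicted home contact. The last pictures show it flat and flush with the stop.
- **Wing screw:** I used two fingertip strokes, one on the black wing and one on the red. It stopped firmly, with about 20 N of wrist force against 1.5 N of friction.
- **Screw angle:** The two cameras put the red wing at 81.5° and 86.6°, where 90° means tight. Both read past the hard stop, because each camera sees only one side of the wing. The wrist view shows the red wing in line with the bar, over its marked end.
- **Bystanders:** The green cap looks unmoved in the last pictures. I did not measure the others, but the arm never came near them.
- **End state:** The robot was clear of everything, at about 16.5 s on the clock.

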